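Uncover and scan the gas unit's bar code

ROBOT

A 7-joint arm with a two-finger parallel gripper is mounted at the origin on the work surface. World frame = base frame: x ahead of the robot, y to its left, z up, the work surface at z = 0. Lengths are in mm, angles in rad, forces in N, time in s.
With the tool pointing down it reaches from about 400 to 900 mm from the base axis. Payload 5.6 kg.
Tool frame: the origin (TCP) lies at the very end of the fingers, on their centre line; the grasp point (between the pads) lies 19 mm behind it; z points along the fingers, y is the line along which they close (so a half turn about z gives the same grasp; the last joint's range is limited). The gripper opens to 92 mm and grips with 3 to 60 N. Pads are 20 mm wide; open, the fingers measure 128 mm over their backs; the gripper's body (75 mm by 189 mm) begins 69 mm behind the grasp point.
Start: joints at [1.09, 0.468, -0.012, 1.603, 0.006, 1.071, -0.056], TCP at [275.528, -588.722, 214.592] pointing down, gripper open.
Joint ranges: [-2.53, 2.53], [-0.31, 2.02], [-1.57, 1.55], [0.28, 2.44], [-1.29, 4.43], [0.15, 1.84], [-2.92, 2.92]. Speed limits (rad/s): [2.57, 2.57, 3.14, 3.14, 3.14, 3.14, 3.14].

INTERFACE

Orientations are given as a unit quaternion [x, y, z, w].
In Python, from bench import robot gives the robot as it stands. The module is installed in compiled form; this text tells all that it offers.
- The arm moves only by the tool move_arm, never from a script. Its argument "rows" is a list of rows, each a list of 3 entries, a list of its own where there are three numbers: the shift along the tool's x, y, z in units of 0.4 m (1.0 is 0.4 m), then the turn, a rotation vector about the tool's x, y, z in units of 90 degrees (1.0 is 90 degrees), then the opening, from -1 (shut) to 1 (fully open). In form: [[[x, y, z], [wx, wy, wz], hand], ...]. A call has 1 to 20 rows; each row is the pose to reach, as a shift and turn from the pose commanded when the call began, along the tool's axes at that moment; what a row does not reach only later rows make up. A row lasts 1/12 s, in which the tool goes at most 41.7 mm and 7.16 degrees, less where a joint would pass 70% of its speed; a pose out of reach is approached as far as the arm can. A call with a number of a shift or a turn outside -1 to 1 is refused whole. A call with a gripper value outside its range is refused whole. The fingers move at their own pace and stop on an object; "grip_force" is the grip in N (left out, the last holds). Time passes only in rows, so rows that repeat a pose let the fingers close. It gives the time, the measured TCP pose, the force, the opening and the grip force at its end, in the units of the state.
- robot.observe(): the state, without advancing time (a new reading comes with each control period).
- robot.camera(name): name is "scene" or "top"; returns a dict with "frame" (400x640x3 uint8, blue, green, red), "K" (3x3 intrinsics, pixels), "world_from_camera" (4x4, takes a point from camera to world coordinates). Camera axes: x right, y up, looking along -z (the intrinsics and any distortion apply to the point x, -y, -z); pixel columns grow to the right and rows downward; lengths in mm; the calibration is good to about 2 mm. A picture is of the moment at which its call begins. There is no depth.
- robot.close_job(): hands the job in; it is judged then, once.
Trained networks look in a picture, given as the dict that the camera call returned (one of the last four; its "shot" number tells which), for a name from the list of things; names that differ only in an ending like _2 or _b are one class to them, and where a whole thing is asked for, a point or a joint stands for the part that bears it (a point fixed in the world has none). Each returns a list of dicts, best first, with "confidence" (0 to 1); they miss things now and then, are a little off and sometimes report something else, mostly with a low value. They report only what shows in the picture. A call takes as long as a camera call. They do not tell look-alikes from the thing itself.
- robot.silhouettes(picture, target): "region" (400x640 bool, what is visible of it).
- robot.pinpoint(picture, target): "point" ([x, y, z] in mm, in the coordinates of the camera as it stood for that picture, good to about 4 mm: a listed point, or the origin of a listed thing).
The state is a dict: "t": time; "q": joint angles; "qd": joint speeds; "joint_torque": joint torques, N m; "position": TCP position; "tool_rot": TCP orientation; "ft_force": force on the tool from outside, world axes, zero at the start; "moment": the same for the moment, N m; "gripper_width": finger opening in mm; "finger_force": force on a finger pad.
Only numpy, scipy, OpenCV 4.12 (cv2) and the standard library are available. Lean on these libraries where they do the work, as an engineer would, in place of code of your own. Each camera call takes 0.05 s, during which the arm holds its last target. There are 200 camera calls.

TASK

A filter cartridge was left lying across the bar-code label on the gas unit's sloping panel: lay it flat in the steel tray. Then take the scanner out of its cradle and point its nose at the middle of the label, square to the panel and about 80 mm away, hold it steady there for a good second, and stand it back upright in its cradle, nose down. Do not drop either of them, and leave the mouse, the bottle and the beaker where they stand.

Things in the scene. Friction and masses are not known exactly. Their poses are not given: they have to be found in the camera images.
- console: The gas unit: fixed white box, 180 mm deep (its x), 220 mm wide (its y), 122 mm high; origin at the centre of its underside. Its low side (its -x, 47 mm high) looks away from the robot. A panel 140 mm long rises from there towards its +x at 32 degrees (0.56 rad) from horizontal, up to a flat deck 60 mm deep with four black knobs 16 mm high.
- label: White bar-code label, 40 mm up the slope by 64 mm across, in mid-panel. Origin at its centre on the panel's surface (console frame: x -30, z 85 mm). x points up the slope, y across, z square out of the panel (up, away from the robot). Two rubber stops, 14 mm high, stand on the panel 20 to 28 mm below the label's centre, each 40 to 70 mm to one side of it (80 mm free between).
- cartridge: Loose filter cartridge, a lying cylinder 120 mm long along its own y, 0.2 kg: dark body of 36 mm diameter with a white middle band, steel end caps of 40 mm diameter, 15 mm long. Origin at its middle, on its axis. It starts across the label, resting on the panel and the two stops, axis 20 mm off the panel. Pinch it at the middle, tool square to the panel.
- tray: Fixed open steel tray, 130 mm (its x) by 170 mm (its y) outside, walls 5 mm thick and 22 mm high, floor 5 mm thick. Origin at the centre of its underside. The cartridge lies best along the tray's y.
- scanner: Loose hand scanner, 145 mm long, 0.22 kg, nose down in its cradle. Origin at the centre of its nose's face (dark window); z points back along the handle: it looks along its -z. Nose block 64 (x) by 52 (y) mm, 42 mm long, then a neck, then a grey handle 46 (x) by 34 (y) mm from 54 to 145 mm from the nose. Grip it about 103 mm from the nose.
- scanner_end (a point): Centre of the handle's rear end, on the scanner's axis 145 mm from the nose.
- cradle: Fixed white cradle, an open-topped box 92 (x) by 80 (y) mm, 26 mm high, walls 6 mm, floor 6 mm thick; inside 80 by 68 mm. Origin at the centre of its underside. The scanner stands in its middle, the scanner's x along the cradle's x (either way round).
- mouse: White computer mouse, 105 by 60 by 32 mm, loose, a bystander. Origin at the centre of its underside.
- bottle: Amber glass bottle, diameter 66 mm, 150 mm high, loose, a bystander. Origin at the centre of its underside.
- beaker: Glass beaker, diameter 72 mm, 95 mm high, loose, a bystander. Origin at the centre of its underside.
Not all that is in view belongs to the job. Leave any orange, pink or purple look-alike of the cradle alone.

How it is judged:
By the outcome, as a careful person would: the job done as asked, in the order asked, and still so for the second after the job is handed in, with the robot touching nothing.
It also fails if it takes over 66 s, if anything falls off the work surface, if the arm or the gripper's body presses on something with over 40 N, if the wrist force passes 120 N, or if a joint passes its speed limit or range.

## Working session

There is one attempt and no reset: what is moved stays moved. The work goes in short steps, Python scripts to look and compute and a tool call to move; the robot and the scene stay as the last step left them, time stands still between calls to the robot, and variables do not carry over. Pictures are saved under pics/ and viewed, at most 10 in all, crops included, and the job is handed in when it is done.

Besides the shell and the picture viewer there is one more tool, called after ">>>" in YAML: its name, and indented under it one key for each argument. move_arm: Moves the arm, as the interface text tells. Its arguments: {"type":"object","properties":{"rows":{"type":"array","items":{"type":"array"}},"grip_force":{"type":"number"}},"required":["rows"]}

```bash
mkdir -p pics; cat > h.py <<'E'
import numpy as np, cv2
from bench import robot
from scipy.spatial.transform import Rotation as R
def w(pic,p):
    return (np.array(pic["world_from_camera"])@np.r_[p,1])[:3]
def proj(pic,P):
    T=np.linalg.inv(np.array(pic["world_from_camera"])); p=T@np.r_[P,1]
    k=np.array(pic["K"])@np.array([p[0],-p[1],-p[2]]); return k[:2]/k[2]
E
python3 - <<'E'
from h import *
s=robot.observe(); print(s)
for n in ["scene","top"]:
    p=robot.camera(n); cv2.imwrite(f"pics/{n}0.png",p["frame"]); print(n,p.keys(),np.round(p["world_from_camera"],3).tolist(),np.array(p["K"]).tolist())
    for t in ["console","label","cartridge","tray","scanner","scanner_end","cradle","mouse","bottle","beaker"]:
        print(t,[(round(d["confidence"],2),w(p,d["point"]).round().tolist(),proj(p,w(p,d["point"])).round().tolist()) for d in robot.pinpoint(p,t)][:4])
E
```

```text
{'t': 0.0, 'q': array([ 1.09000837,  0.46833629, -0.01159417,  1.60357972,  0.00599672,
        1.07137197, -0.05630714]), 'qd': array([-0.00270928, -0.00055206, -0.00118074,  0.00091196, -0.00057092,
        0.00095138, -0.00029718]), 'joint_torque': array([-3.93939763e-05, -5.20571744e+01, -1.22266280e-02, -2.43745583e+01,
       -5.66509471e-02,  1.72763335e-02,  2.03542718e-04]), 'position': array([ 275.25988993, -588.23295909,  213.68502832]), 'tool_rot': array([ 9.76146638e-01,  2.17110691e-01, -2.38099185e-04, -7.95612416e-04]), 'ft_force': array([-0.99067638, -0.72160476, -0.45179696]), 'moment': array([-0.01388001, -0.04368032,  0.02916309]), 'finger_force': 0.0, 'gripper_width': 92.09705329105671}
scene dict_keys(['frame', 'K', 'world_from_camera', 'shot']) [[0.084, -0.801, 0.593, 1372.689], [0.996, 0.067, -0.051, -15.62], [0.001, 0.595, 0.804, 1330.58], [0.0, 0.0, 0.0, 1.0]] [[475.88180237674754, 0.0, 322.2767828493159], [0.0, 475.88180237674754, 195.04304353706678], [0.0, 0.0, 1.0]]
console [(0.97, [494.0, -9.0, 3.0], [302.0, 221.0]), (0.23, [522.0, -4.0, 84.0], [303.0, 2
[... 1131 characters left out ...]
ray [(0.59, [470.0, -343.0, -2.0], [482.0, 222.0]), (0.38, [680.0, -303.0, -1.0], [464.0, 140.0])]
scanner [(0.76, [447.0, 312.0, 3.0], [222.0, 231.0]), (0.38, [496.0, -14.0, -0.0], [351.0, 212.0])]
scanner_end [(0.77, [441.0, 315.0, 149.0], [207.0, 230.0]), (0.6, [654.0, 284.0, -0.0], [235.0, 151.0])]
cradle [(0.85, [315.0, 406.0, -4.0], [184.0, 284.0]), (0.83, [281.0, 245.0, -2.0], [248.0, 298.0]), (0.68, [444.0, 312.0, -3.0], [223.0, 232.0]), (0.68, [468.0, 484.0, -3.0], [155.0, 223.0])]
mouse [(0.73, [728.0, 33.0, 1.0], [333.0, 122.0])]
bottle [(0.73, [653.0, 288.0, -2.0], [233.0, 151.0])]
beaker [(0.59, [680.0, -304.0, 2.0], [465.0, 140.0]), (0.55, [446.0, 313.0, -7.0], [223.0, 232.0])]
```

View pics/top0.png

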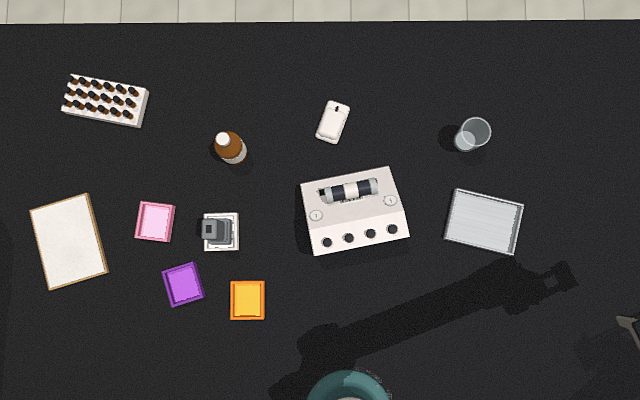

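View pics/scene0.png

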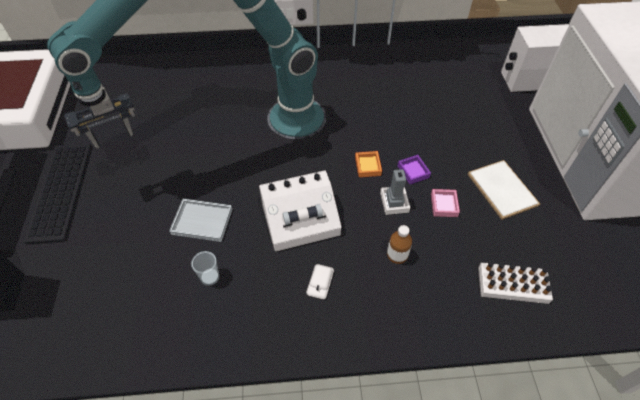

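Top view: the cartridge lies on the console panel at (350,190), dark with a white band. The scanner stands in the white cradle at (222,232). The tray is at (483,222). The pink (155,221), purple (183,284) and orange (247,300) cradles are look-alikes.

Candidates: the cradle could be white (222,232), pink (155,221), purple (183,284) or orange (247,300), and I choose the white one, which holds the scanner. The only cartridge is at (350,190). The vial rack (105,100), the mouse (333,122) and the board (68,240) are not part of the job.

Next I fit the poses.

```bash
cat > fit.py <<'E'
from h import *
from scipy.optimize import minimize
from scipy.spatial.transform import Rotation as R
def box(a,b,h,z0=0): return np.array([[x,y,z] for x in(-a/2,a/2) for y in(-b/2,b/2) for z in(z0,h)],float)
cs=np.array([[x,y,z] for y in(-110,110) for x,z in((-90,0),(-90,47),(28.7,121.5),(90,121.5),(90,0))],float)
def place(M,x,y,yaw): return M@R.from_euler('z',yaw).as_matrix().T+[x,y,0]
S=4
def mask(pic,P):
    T=np.linalg.inv(pic["world_from_camera"]); q=P@T[:3,:3].T+T[:3,3]; q=q*[1,-1,-1]; k=q@pic["K"].T; uv=k[:,:2]/k[:,2:]
    m=np.zeros((400*S,640*S),np.uint8); cv2.fillConvexPoly(m,cv2.convexHull(((uv+.5)*S).astype(np.float32)).round().astype(np.int32),1); return m
def fit(model,regs,x0,yaw0,hull=True):
    def f(p):
        c=0
        for pic,r in regs:
            m=mask(pic,place(model,*p[:2],p[2]/50)); c+=1-(m&r).sum()/max(1,(m|r).sum())
        return c
    best=None
    for yw in yaw0:
        r=minimize(f,[*x0,yw*50],method="Nelder-Mead",options=dict(initial_simplex=np.array([[*x0,yw*50]]*4)+np.array([[0,0,0],[8,0,0],[0,8,0],[0,0,6]]),xatol=.1,fatol=1e-4,maxiter=90))
        if best is None or r.fun<best.fun: best=r
    return best.x[:2].round(1),round(best.x[2]/50,4),round(best.fun,3)
def reg(pic,t,near=None):
    L=robot.silhouettes(pic,t)
    if near is not None: L=sorted(L,key=lambda d:np.hypot(*(np.argwhere(d["region"]).mean(0)[::-1]-near)))
    r=L[0]["region"].astype(np.uint8)
    pts=np.argwhere(r)[:,::-1]; h=cv2.convexHull(pts.astype(np.int32))
    r=cv2.resize(r,None,fx=S,fy=S,interpolation=cv2.INTER_NEAREST)
    print(t,L[0]["confidence"],(r>0).sum()//16,cv2.contourArea(h))
    m=np.zeros_like(r); hh=cv2.convexHull(np.argwhere(r)[:,::-1].astype(np.int32)); cv2.fillConvexPoly(m,hh,1); return m
E
cat > a.py <<'E'
from fit import *
P={n:robot.camera(n) for n in("top","scene")}
def go(t,model,x0,y0):
    rs=[]
    for n in P:
        rs.append((P[n],reg(P[n],t,proj(P[n],[*x0,20]))))
    for k in ([0],[1],[0,1]): print("  ",k,fit(model,[rs[i] for i in k],x0,y0))
go("console",cs,[493,-9],[np.pi+.2,np.pi])
go("tray",box(130,170,22),[469,-343],[-.15])
go("cradle",box(92,80,26),[443,314],[0,.15,-.15])
p=P["top"]; c=cv2.resize(p["frame"][150:260,180:420],None,fx=3.3,fy=3.3,interpolation=cv2.INTER_CUBIC); cv2.imwrite("pics/c1.png",c)
E
python3 a.py
```

```text
console 0.87 6249 7035.0
console 0.96 4179 4681.0
   [0] (array([495.2, -12.3]), np.float64(3.334), np.float64(0.026))
   [1] (array([491.3, -12.1]), np.float64(3.3363), np.float64(0.024))
   [0, 1] (array([494., -12.]), np.float64(3.3397), np.float64(0.054))
tray 0.73 3776 3794.0
tray 0.69 1912 1902.0
   [0] (array([ 470.8, -342.1]), np.float64(-0.2461), np.float64(0.029))
   [1] (array([ 467.7, -340.6]), np.float64(-0.2497), np.float64(0.027))
   [0, 1] (array([ 468.8, -340.9]), np.float64(-0.2495), np.float64(0.07))
cradle 0.82 591 1248.5
cradle 0.56 307 595.5
   [0] (array([444.7, 311.3]), np.float64(0.0145), np.float64(0.031))
   [1] (array([443.9, 312.2]), np.float64(0.0269), np.float64(0.076))
   [0, 1] (array([444.7, 311.8]), np.float64(0.0238), np.float64(0.111))
```

View pics/c1.png

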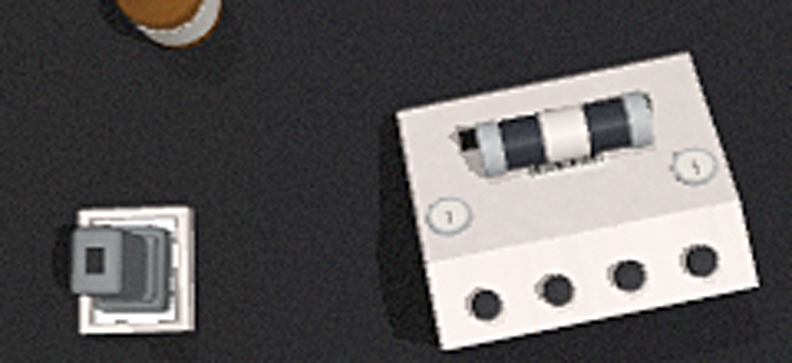

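Crop: the cartridge lies across the panel with its band at about (566,133) in the crop. The scanner stands in the white cradle at about (125,270). Both choices are confirmed.

```bash
cat >> h.py <<'E'
a=np.deg2rad(32); RC=R.from_euler('z',3.337).as_matrix(); C0=np.array([493.7,-12,0])
L0=C0+RC@[-30,0,85]; LX=RC@[np.cos(a),0,np.sin(a)]; LY=RC@[0,1,0]; LN=RC@[-np.sin(a),0,np.cos(a)]
CART=L0+20*LN-.9*LX+2*LY
def ori(y,z): 
    y=np.array(y,float);z=np.array(z,float); y/=np.linalg.norm(y); return np.c_[np.cross(y,z),y,z]
OP=ori(-LX,-LN)
yt=-.2495; TRAY=np.array([469.3,-341.3,0]); OT=ori([np.cos(yt),np.sin(yt),0],[0,0,-1])
yc=.022; CR=np.array([444.4,311.8,0]); OS=ori([np.cos(yc),np.sin(yc),0],[0,0,-1])
def rel(p0,R0,p,Rt):
    return (R0.T@(p-p0)/400).round(4).tolist(), (R.from_matrix(R0.T@Rt).as_rotvec()/(np.pi/2)).round(4).tolist()
def now():
    s=robot.observe(); return s["position"],R.from_quat(s["tool_rot"]).as_matrix()
E
python3 - <<'E'
from h import *
print(L0,LN,CART)
g=CART-15*-(-LN)  if 0 else CART-15*LN   # TCP 5 above panel
pre=CART+105*LN
p,q=now(); print("pre",pre,rel(p,q,pre,OP)); print("down",g,rel(pre,OP,g,OP))
for n in ("top","scene"):
    P=robot.camera(n); d=robot.pinpoint(P,"cartridge")[0]; m=w(P,d["point"]); print([round(float((m-L0)@v),1) for v in (LX,LY,LN)])
    d=robot.silhouettes(P,"cartridge")[0]["region"]; r,c=np.nonzero(d); print("cart px",c.mean(),r.mean(),proj(P,CART),proj(P,CART+10*LY))
    for t in("scanner","scanner_end"): print(t,w(P,robot.pinpoint(P,t)[0]["point"]))
E
```

```text
[523.12905974  -6.17501565  85.        ] [0.51983419 0.10289238 0.8480481 ] [534.66279356  -5.93090934 101.48403459]
pre [589.24538346   4.87279064 190.52908468] ([1.3394, -1.0117, 0.0601], [0.3012, -0.2357, -0.8223])
down [526.86528072  -7.47429505  88.76331314] ([-0.0, 0.0, 0.3], [0.0, 0.0, 0.0])
[-3.5, 3.5, 20.7]
cart px 350.4022842639594 190.28807106598984 [350.22092982 191.14458704] [354.42785062 190.31572879]
scanner [446.16331752 311.45481874   5.60612441]
scanner_end [525.60865772  -5.95178691  85.96217342]
[2.9, 4.2, 18.7]
cart px 302.1700819672131 214.3094262295082 [302.2480734  214.12562328] [299.14253659 214.85621499]
scanner [444.09519462 310.6478246    6.43751171]
scanner_end [440.76103067 310.73604775 153.85964562]
```

>>> move_arm:
  rows:
    - [[0.05,-0.04,-0.02],[0.02,-0.016,-0.055],0.8]
    - [[0.12,-0.1,-0.05],[0.045,-0.035,-0.12],0.8]
    - [[0.22,-0.17,-0.06],[0.07,-0.055,-0.19],0.8]
    - [[0.32,-0.24,-0.06],[0.1,-0.075,-0.26],0.8]
    - [[0.42,-0.32,-0.06],[0.12,-0.095,-0.33],0.8]
    - [[0.52,-0.4,-0.06],[0.145,-0.115,-0.4],0.8]
    - [[0.6,-0.46,-0.06],[0.17,-0.135,-0.47],0.8]
    - [[0.68,-0.52,-0.06],[0.2,-0.155,-0.54],0.8]
    - [[0.76,-0.58,-0.06],[0.22,-0.175,-0.61],0.8]
    - [[0.84,-0.64,-0.06],[0.25,-0.195,-0.68],0.8]
    - [[0.9,-0.69,-0.06],[0.28,-0.22,-0.76],0.8]
    - [[0.94,-0.72,-0.06],[0.3,-0.235,-0.82],0.8]
    - [[0.96,-0.74,-0.06],[0.301,-0.236,-0.822],0.8]
    - [[0.97,-0.75,-0.06],[0.301,-0.236,-0.822],0.8]

```text
t: 3.17
position: [501.1, -148.5, 237.8]
tool_rot: [0.608, 0.745, -0.213, -0.175]
ft_force: [-0.2, -0.1, -1.0]
gripper_width: 82.9
finger_force: 0.0
```

```bash
python3 - <<'E'
from h import *
p,q=now(); print(robot.observe()["q"].round(2),rel(p,q,CART+105*LN,OP))
E
```

```text
[ 0.39  0.59 -0.39  1.52  0.31  1.64  0.13] ([0.3314, 0.311, -0.0543], [0.0001, 0.0009, 0.0038])
```

>>> move_arm:
  rows:
    - [[0.05,0.05,-0.03],[0,0,0],0.8]
    - [[0.12,0.12,-0.054],[0,0,0],0.8]
    - [[0.2,0.19,-0.054],[0,0,0],0.8]
    - [[0.27,0.25,-0.054],[0,0,0],0.8]
    - [[0.315,0.295,-0.054],[0,0,0.003],0.8]
    - [[0.331,0.311,-0.054],[0,0.001,0.004],0.8]
    - [[0.331,0.311,-0.054],[0,0.001,0.004],0.8]
    - [[0.331,0.311,-0.054],[0,0.001,0.004],0.8]
    - [[0.331,0.311,-0.054],[0,0.001,0.004],0.8]

```text
t: 3.92
position: [588.8, -3.2, 191.7]
tool_rot: [0.615, 0.739, -0.213, -0.174]
ft_force: [-0.2, -0.0, -0.0]
gripper_width: 82.8
finger_force: 0.0
```

```bash
python3 - <<'E'
from h import *
p,q=now(); print(robot.observe()["q"].round(2),rel(p,q,CART-15*LN,OP))
P=robot.camera("scene"); cv2.imwrite("pics/s1.png",cv2.resize(P["frame"][120:300,200:440],None,fx=3,fy=3))
E
```

```text
[ 0.16  0.77 -0.41  1.32  0.26  1.67 -0.09] ([0.0193, 0.0055, 0.3], [0.0003, -0.0008, -0.0073])
```

View pics/s1.png

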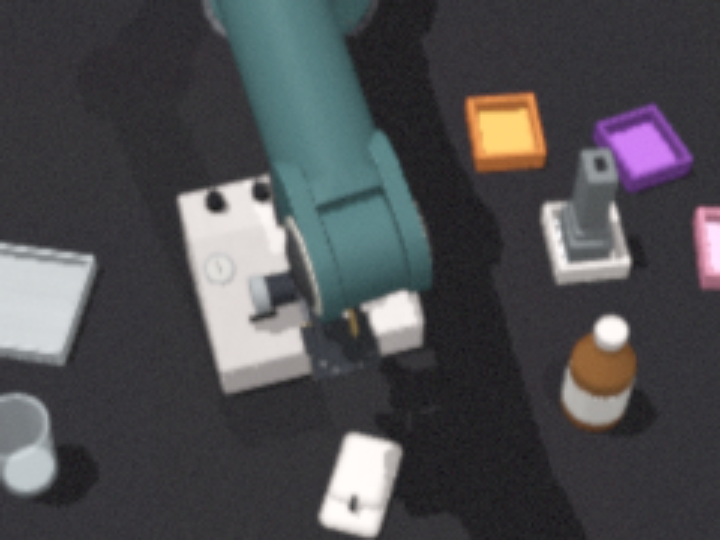

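>>> move_arm:
  rows:
    - [[0.01,0.003,0.03],[0,0,-0.004],0.8]
    - [[0.019,0.006,0.07],[0,0,-0.007],0.8]
    - [[0.019,0.006,0.11],[0,0,-0.007],0.8]
    - [[0.019,0.006,0.14],[0,0,-0.007],0.8]
    - [[0.019,0.006,0.15],[0,0,-0.007],0.8]
    - [[0.019,0.006,0.15],[0,0,-0.007],0.8]
    - [[0.019,0.006,0.15],[0,0,-0.007],0.8]
    - [[0.019,0.006,0.15],[0,0,-0.007],0.8]

```text
t: 4.63
position: [559.1, 1.6, 139.6]
tool_rot: [0.609, 0.744, -0.212, -0.175]
ft_force: [-0.1, 0.4, 0.2]
gripper_width: 82.7
finger_force: 0.0
```

```bash
python3 - <<'E'
from h import *
p,q=now(); print(robot.observe()["q"].round(2),robot.observe()["qd"].round(3),rel(p,q,CART-15*LN,OP))
E
```

```text
[ 0.17  0.78 -0.42  1.44  0.27  1.55 -0.11] [-0.006  0.003 -0.002  0.    -0.001 -0.002 -0.002] ([-0.0068, -0.0037, 0.1518], [0.0011, -0.0009, 0.0023])
```

>>> move_arm:
  rows:
    - [[-0.003,-0.002,0.02],[0,0,0.002],0.8]
    - [[-0.007,-0.004,0.05],[0.001,0,0.002],0.8]
    - [[-0.007,-0.004,0.08],[0.001,0,0.002],0.8]
    - [[-0.007,-0.004,0.11],[0.001,0,0.002],0.8]
    - [[-0.007,-0.004,0.135],[0.001,0,0.002],0.8]
    - [[-0.007,-0.004,0.148],[0.001,0,0.002],0.8]
    - [[-0.007,-0.004,0.151],[0.001,0,0.002],0.8]
    - [[-0.007,-0.004,0.151],[0.001,0,0.002],0.8]
    - [[-0.007,-0.004,0.151],[0.001,0,0.002],0.8]

```text
t: 5.38
position: [526.5, -7.3, 88.6]
tool_rot: [0.61, 0.743, -0.213, -0.176]
ft_force: [-0.6, -0.6, 0.4]
gripper_width: 82.8
finger_force: 0.0
```

>>> move_arm:
  rows:
    - [[0,0,0],[0,0,0],0.2]
    - [[0,0,0],[0,0,0],0.0]
    - [[0,0,0],[0,0,0],-0.1]
    - [[0,0,0],[0,0,0],-0.2]
    - [[0,0,0],[0,0,0],-0.5]
    - [[0,0,0],[0,0,0],-1]
    - [[0,0,0],[0,0,0],-1]
    - [[0,0,0],[0,0,0],-1]
    - [[0,0,0],[0,0,0],-1]
    - [[0,0,0],[0,0,0],-1]
  grip_force: 30

```text
t: 6.22
position: [526.2, -7.4, 88.3]
tool_rot: [0.61, 0.743, -0.213, -0.176]
ft_force: [0.5, -0.9, -0.6]
gripper_width: 35.2
finger_force: 30.0
```

```bash
python3 - <<'E'
from h import *
p,q=now(); print(rel(p,q,CART-15*LN,OP))
E
```

```text
([-0.0006, 0.0008, -0.0018], [-0.0008, -0.0008, 0.0007])
```

>>> move_arm:
  rows:
    - [[0,0,-0.01],[0,0,0],-1]
    - [[0,0,-0.03],[0,0,0],-1]
    - [[0,0,-0.06],[0,0,0],-1]
    - [[0,0,-0.1],[0,0,0],-1]
    - [[0,0,-0.15],[0,0,0],-1]
    - [[0,0,-0.2],[0,0,0],-1]
    - [[0,0,-0.25],[0,0,0],-1]
    - [[0,0,-0.29],[0,0,0],-1]
    - [[0,0,-0.31],[0,0,0],-1]
    - [[0,0,-0.32],[0,0,0],-1]
    - [[0,0,-0.32],[0,0,0],-1]

```text
t: 7.13
position: [593.2, 5.9, 197.3]
tool_rot: [0.61, 0.743, -0.213, -0.176]
ft_force: [0.2, 0.5, -0.6]
gripper_width: 35.2
finger_force: 30.0
```

```bash
python3 - <<'E'
from h import *
p,q=now(); print(rel(p,q,TRAY+[0,0,110],OT))
P=robot.camera("top")
print(robot.observe()["gripper_width"])
d=robot.silhouettes(P,"cartridge"); print([(x["confidence"],np.argwhere(x["region"]).mean(0)[::-1]) for x in d])
E
```

```text
([-0.7915, -0.2857, 0.4347], [-0.3501, 0.0782, 0.2763])
34.926507220335886
[(0.83, array([327.60493827, 156.15740741])), (0.7, array([230.06620209, 147.6445993 ]))]
```

>>> move_arm:
  rows:
    - [[-0.02,-0.01,0.006],[0,0,0],-1]
    - [[-0.06,-0.03,0.018],[-0.02,0.005,0.016],-1]
    - [[-0.12,-0.06,0.037],[-0.05,0.011,0.04],-1]
    - [[-0.18,-0.092,0.056],[-0.08,0.018,0.063],-1]
    - [[-0.24,-0.123,0.074],[-0.11,0.025,0.087],-1]
    - [[-0.3,-0.154,0.093],[-0.14,0.031,0.11],-1]
    - [[-0.36,-0.185,0.111],[-0.17,0.038,0.134],-1]
    - [[-0.42,-0.215,0.13],[-0.2,0.045,0.158],-1]
    - [[-0.48,-0.246,0.148],[-0.23,0.051,0.181],-1]
    - [[-0.54,-0.277,0.167],[-0.26,0.058,0.205],-1]
    - [[-0.6,-0.308,0.185],[-0.29,0.065,0.229],-1]
    - [[-0.66,-0.338,0.204],[-0.32,0.072,0.252],-1]
    - [[-0.71,-0.364,0.219],[-0.34,0.076,0.268],-1]
    - [[-0.75,-0.384,0.232],[-0.35,0.078,0.276],-1]
    - [[-0.775,-0.397,0.24],[-0.35,0.078,0.276],-1]
    - [[-0.787,-0.403,0.243],[-0.35,0.078,0.276],-1]
    - [[-0.791,-0.405,0.244],[-0.35,0.078,0.276],-1]
    - [[-0.791,-0.405,0.244],[-0.35,0.078,0.276],-1]
    - [[-0.791,-0.405,0.244],[-0.35,0.078,0.276],-1]
    - [[-0.791,-0.405,0.244],[-0.35,0.078,0.276],-1]

```text
t: 8.9
position: [469.7, -339.9, 199.5]
tool_rot: [0.789, 0.615, -0.0, -0.001]
ft_force: [-0.7, 0.1, -1.9]
gripper_width: 34.9
finger_force: 30.0
```

```bash
python3 - <<'E'
from h import *
p,q=now(); print(rel(p,q,TRAY+[0,0,11],OT))
P=robot.camera("scene"); cv2.imwrite("pics/s2.png",cv2.resize(P["frame"][100:300,100:340],None,fx=3,fy=3))
E
```

```text
([-0.0036, 0.0007, 0.4711], [-0.001, -0.0, 0.0019])
```

View pics/s2.png

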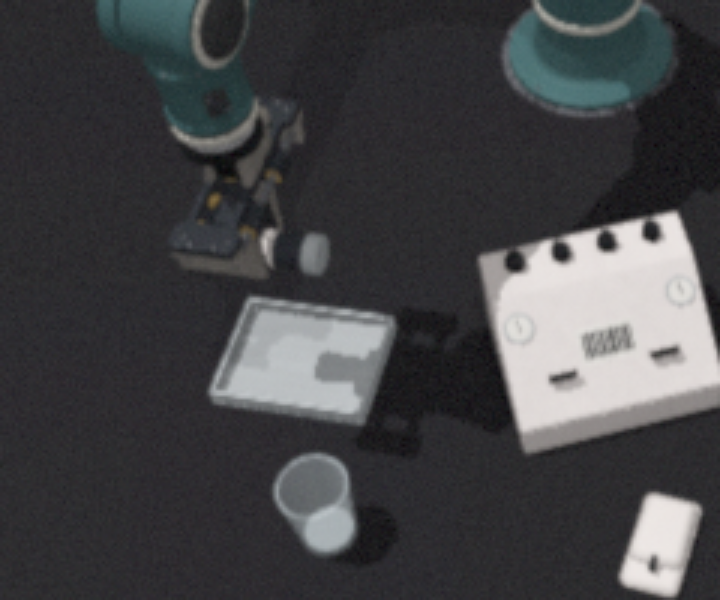

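The cartridge is held level in crop s2 at about (300,250), above the tray. The label is clear at full-frame pixel (303,213).

>>> move_arm:
  rows:
    - [[-0.001,0,0.01],[0,0,0],-1]
    - [[-0.002,0,0.04],[0,0,0.001],-1]
    - [[-0.004,0.001,0.08],[-0.001,0,0.002],-1]
    - [[-0.004,0.001,0.13],[-0.001,0,0.002],-1]
    - [[-0.004,0.001,0.18],[-0.001,0,0.002],-1]
    - [[-0.004,0.001,0.23],[-0.001,0,0.002],-1]
    - [[-0.004,0.001,0.28],[-0.001,0,0.002],-1]
    - [[-0.004,0.001,0.33],[-0.001,0,0.002],-1]
    - [[-0.004,0.001,0.37],[-0.001,0,0.002],-1]
    - [[-0.004,0.001,0.4],[-0.001,0,0.002],-1]
    - [[-0.004,0.001,0.425],[-0.001,0,0.002],-1]
    - [[-0.004,0.001,0.44],[-0.001,0,0.002],-1]
    - [[-0.004,0.001,0.452],[-0.001,0,0.002],-1]
    - [[-0.004,0.001,0.46],[-0.001,0,0.002],-1]
    - [[-0.004,0.001,0.466],[-0.001,0,0.002],-1]
    - [[-0.004,0.001,0.47],[-0.001,0,0.002],-1]
    - [[-0.004,0.001,0.47],[-0.001,0,0.002],-1]
    - [[-0.004,0.001,0.47],[-0.001,0,0.002],-1]

```text
t: 10.45
position: [468.8, -343.4, 12.1]
tool_rot: [0.79, 0.612, -0.0, 0.001]
ft_force: [-0.5, -0.2, -1.0]
gripper_width: 35.0
finger_force: 30.0
```

>>> move_arm:
  rows:
    - [[0,0,0.002],[0,0,0],-1]
    - [[0,0,0.004],[0,0,0],-1]
    - [[0,0,0.005],[0,0,0],-1]
    - [[0,0,0.005],[0,0,0],-1]

```text
t: 10.78
position: [468.5, -343.3, 9.7]
tool_rot: [0.79, 0.612, -0.0, 0.0]
ft_force: [-0.5, 0.4, -1.7]
gripper_width: 35.5
finger_force: 30.0
```

>>> move_arm:
  rows:
    - [[0,0,0.001],[0,0,0],-1]
    - [[0,0,0.002],[0,0,0],-1]
    - [[0,0,0.003],[0,0,0],-1]
    - [[0,0,0.003],[0,0,0],-1]

```text
t: 11.12
position: [468.6, -343.4, 9.5]
tool_rot: [0.79, 0.612, -0.0, 0.001]
ft_force: [-1.8, 0.8, 7.5]
gripper_width: 35.2
finger_force: 30.0
```

Contact at 7.5 N. I release slowly to a partial opening, then rise.

>>> move_arm:
  rows:
    - [[0,0,-0.001],[0,0,0],-0.22]
    - [[0,0,-0.001],[0,0,0],-0.18]
    - [[0,0,-0.001],[0,0,0],-0.1]
    - [[0,0,-0.001],[0,0,0],0.0]
    - [[0,0,-0.001],[0,0,0],0.15]
    - [[0,0,-0.001],[0,0,0],0.15]
    - [[0,0,-0.001],[0,0,0],0.15]
    - [[0,0,-0.03],[0,0,0],0.15]
    - [[0,0,-0.07],[0,0,0],0.15]
    - [[0,0,-0.12],[0,0,0],0.15]
    - [[0,0,-0.18],[0,0,0],0.3]
    - [[0,0,-0.25],[0,0,0],0.5]
    - [[0,0,-0.32],[0,0,0],0.9]
    - [[0,0,-0.4],[0,0,0],0.9]
    - [[0,0,-0.47],[0,0,0],0.9]
    - [[0,0,-0.55],[0,0,0],0.9]
    - [[0,0,-0.62],[0,0,0],0.9]
    - [[0,0,-0.68],[0,0,0],0.9]
    - [[0,0,-0.7],[0,0,0],0.9]
    - [[0,0,-0.7],[0,0,0],0.9]

```text
t: 12.78
position: [469.4, -343.4, 291.4]
tool_rot: [0.79, 0.613, 0.0, 0.003]
ft_force: [0.4, -0.9, -0.3]
gripper_width: 87.1
finger_force: 0.0
```

```bash
python3 - <<'E'
from h import *
p,q=now(); print(rel(p,q,CR+[0,0,230],OS), rel(p,q,np.array([560,0,290.]),OS))
P=robot.camera("top"); cv2.imwrite("pics/t2.png",cv2.resize(P["frame"][130:310,400:640],None,fx=3,fy=3))
E
```

```text
([1.5711, -0.4702, 0.1467], [0.003, 0.0022, -0.1746]) ([0.888, 0.005, 0.001], [0.003, 0.0022, -0.1746])
```

View pics/t2.png

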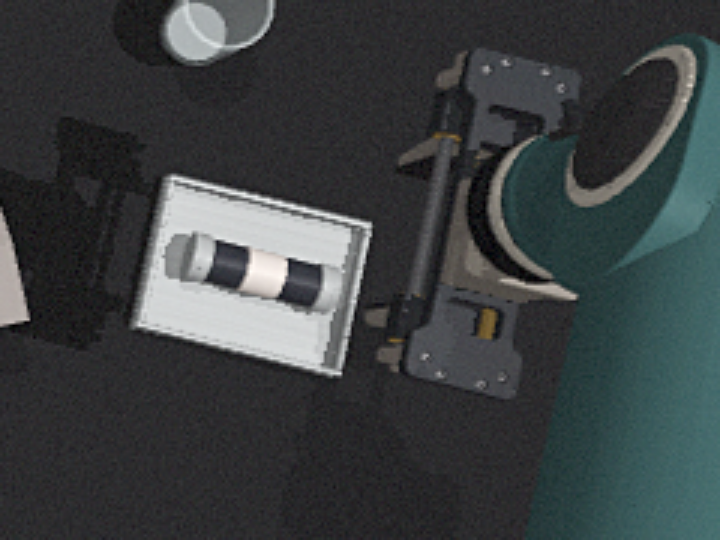

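The cartridge lies in the tray along its y, at about (265,272) in the crop. Next I go to the scanner.

>>> move_arm:
  rows:
    - [[0.04,0,0],[0,0,-0.01],0.9]
    - [[0.1,0,0],[0,0,-0.02],0.9]
    - [[0.18,0,0],[0,0,-0.04],0.9]
    - [[0.26,0,0],[0,0,-0.06],0.9]
    - [[0.34,0,0],[0,0,-0.08],0.9]
    - [[0.42,0,0],[0,0,-0.1],0.9]
    - [[0.5,0,0],[0,0,-0.12],0.9]
    - [[0.58,0,0],[0,0,-0.14],0.9]
    - [[0.66,0,0],[0,0,-0.16],0.9]
    - [[0.74,0,0],[0,0,-0.175],0.9]
    - [[0.8,-0.01,0],[0.003,0.002,-0.175],0.9]
    - [[0.85,-0.03,0],[0.003,0.002,-0.175],0.9]
    - [[0.9,-0.06,0],[0.003,0.002,-0.175],0.9]
    - [[0.95,-0.1,0],[0.003,0.002,-0.175],0.9]
    - [[0.98,-0.13,0],[0.003,0.002,-0.175],0.9]
    - [[1.0,-0.15,0],[0.003,0.002,-0.175],0.9]
    - [[1.0,-0.15,0],[0.003,0.002,-0.175],0.9]

```text
t: 14.25
position: [508.0, 62.3, 287.0]
tool_rot: [0.697, 0.717, -0.001, -0.004]
ft_force: [-0.4, 0.6, -0.1]
gripper_width: 87.4
finger_force: 0.0
```

```bash
python3 - <<'E'
from h import *
p,q=now(); print(rel(p,q,CR+[0,0,230],OS),robot.observe()["q"].round(2))
E
```

```text
([0.6274, -0.1407, 0.1455], [-0.0043, -0.0022, 0.0037]) [ 0.33  0.22 -0.59  1.82  0.13  1.15 -0.28]
```

>>> move_arm:
  rows:
    - [[0.05,-0.01,0],[0,0,0],0.9]
    - [[0.12,-0.03,0],[0,0,0],0.9]
    - [[0.19,-0.05,0],[0,0,0],0.9]
    - [[0.26,-0.07,0],[0,0,0],0.9]
    - [[0.33,-0.085,0],[0,0,0],0.9]
    - [[0.4,-0.1,0],[0,0,0.002],0.9]
    - [[0.47,-0.11,0.03],[-0.002,0,0.004],0.9]
    - [[0.54,-0.125,0.06],[-0.004,-0.002,0.004],0.9]
    - [[0.59,-0.135,0.1],[-0.004,-0.002,0.004],0.9]
    - [[0.62,-0.141,0.13],[-0.004,-0.002,0.004],0.9]
    - [[0.627,-0.141,0.145],[-0.004,-0.002,0.004],0.9]
    - [[0.627,-0.141,0.145],[-0.004,-0.002,0.004],0.9]
    - [[0.627,-0.141,0.145],[-0.004,-0.002,0.004],0.9]
    - [[0.627,-0.141,0.145],[-0.004,-0.002,0.004],0.9]
    - [[0.627,-0.141,0.145],[-0.004,-0.002,0.004],0.9]

```text
t: 15.5
position: [449.0, 307.9, 231.8]
tool_rot: [0.702, 0.712, 0.001, 0.001]
ft_force: [0.4, 0.1, 0.2]
gripper_width: 87.6
finger_force: 0.0
```

```bash
python3 - <<'E'
from h import *
p,q=now(); print(rel(p,q,CR+[0,0,90],OS),robot.observe()["q"].round(2))
P=robot.camera("scene"); cv2.imwrite("pics/s3.png",cv2.resize(P["frame"][110:270,310:470],None,fx=3.5,fy=3.5))
E
```

```text
([0.01, -0.0126, 0.3545], [0.0023, 0.0001, -0.005]) [-0.1   0.36 -0.7   1.81  0.27  1.06 -0.88]
```

View pics/s3.png

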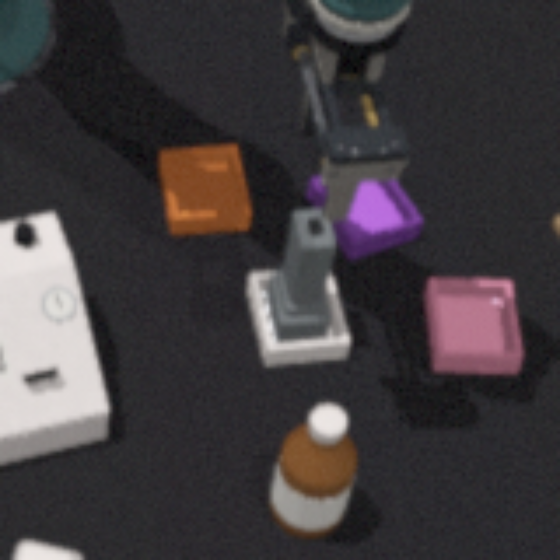

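>>> move_arm:
  rows:
    - [[0.005,-0.006,0.03],[0.001,0,-0.002],0.9]
    - [[0.01,-0.012,0.07],[0.002,0,-0.005],0.9]
    - [[0.01,-0.012,0.11],[0.002,0,-0.005],0.9]
    - [[0.01,-0.012,0.14],[0.002,0,-0.005],0.9]
    - [[0.01,-0.012,0.15],[0.002,0,-0.005],0.9]
    - [[0.01,-0.012,0.15],[0.002,0,-0.005],0.9]
    - [[0.01,-0.012,0.15],[0.002,0,-0.005],0.9]
    - [[0.01,-0.012,0.15],[0.002,0,-0.005],0.9]

```text
t: 16.22
position: [443.6, 313.3, 171.8]
tool_rot: [0.699, 0.716, 0.0, -0.0]
ft_force: [0.1, 0.4, 0.8]
gripper_width: 87.2
finger_force: 0.0
```

```bash
python3 - <<'E'
from h import *
p,q=now(); print(p,rel(p,q,CR+[0,0,90],OS))
E
```

```text
[443.60900134 313.28959939 171.79871893] ([-0.0039, 0.0019, 0.2045], [0.0001, -0.0004, 0.0013])
```

>>> move_arm:
  rows:
    - [[-0.002,0.001,0.02],[0,0,0.001],0.9]
    - [[-0.004,0.002,0.05],[0,0,0.001],0.9]
    - [[-0.004,0.002,0.09],[0,0,0.001],0.9]
    - [[-0.004,0.002,0.13],[0,0,0.001],0.9]
    - [[-0.004,0.002,0.17],[0,0,0.001],0.9]
    - [[-0.004,0.002,0.195],[0,0,0.001],0.9]
    - [[-0.004,0.002,0.204],[0,0,0.001],0.9]
    - [[-0.004,0.002,0.204],[0,0,0.001],0.9]
    - [[-0.004,0.002,0.204],[0,0,0.001],0.9]
    - [[-0.004,0.002,0.204],[0,0,0.001],0.9]

```text
t: 17.05
position: [444.4, 311.7, 90.2]
tool_rot: [0.699, 0.715, 0.0, -0.0]
ft_force: [-0.1, 0.4, -0.1]
gripper_width: 87.2
finger_force: 0.0
```

>>> move_arm:
  rows:
    - [[0,0,0],[0,0,0],0.4]
    - [[0,0,0],[0,0,0],0.2]
    - [[0,0,0],[0,0,0],0.1]
    - [[0,0,0],[0,0,0],0.03]
    - [[0,0,0],[0,0,0],-0.02]
    - [[0,0,0],[0,0,0],-0.1]
    - [[0,0,0],[0,0,0],-1]
    - [[0,0,0],[0,0,0],-1]
    - [[0,0,0],[0,0,0],-1]
    - [[0,0,0],[0,0,0],-1]
    - [[0,0,0],[0,0,0],-1]
  grip_force: 40

```text
t: 17.97
position: [443.8, 311.2, 89.5]
tool_rot: [0.699, 0.715, -0.001, -0.0]
ft_force: [-0.1, 0.3, -0.1]
gripper_width: 45.9
finger_force: 39.9
```

```bash
python3 - <<'E'
from h import *
p,q=now(); print(p.tolist(),robot.observe()["tool_rot"].tolist(),rel(p,q,CR+[0,0,90],OS))
E
```

```text
[443.7954628055892, 311.2024855207547, 89.4585345474743] [0.6990724569179019, 0.7150505651866593, -0.0005577756088737177, -0.0002794483452676503] ([0.0015, 0.0015, -0.0014], [-0.0008, 0.0002, 0.0004])
```

Gripped at 45.9 mm. I lift.

>>> move_arm:
  rows:
    - [[0,0,-0.01],[0,0,0],-1]
    - [[0,0,-0.03],[0,0,0],-1]
    - [[0,0,-0.06],[0,0,0],-1]
    - [[0,0,-0.1],[0,0,0],-1]
    - [[0,0,-0.15],[0,0,0],-1]
    - [[0,0,-0.21],[0,0,0],-1]
    - [[0,0,-0.27],[0,0,0],-1]
    - [[0,0,-0.33],[0,0,0],-1]
    - [[0,0,-0.39],[0,0,0],-1]
    - [[0,0,-0.45],[0,0,0],-1]
    - [[0,0,-0.5],[0,0,0],-1]
    - [[0,0,-0.53],[0,0,0],-1]
    - [[0,0,-0.55],[0,0,0],-1]
    - [[0,0,-0.55],[0,0,0],-1]
    - [[0,0,-0.55],[0,0,0],-1]

```text
t: 19.22
position: [443.9, 311.0, 309.1]
tool_rot: [0.699, 0.715, -0.001, -0.0]
ft_force: [0.7, 0.2, -2.8]
gripper_width: 45.9
finger_force: 39.9
```

```bash
python3 - <<'E'
from h import *
p,q=now(); print(rel(p,q,L0+163.5*LN,OP),rel(p,q,L0+213.5*LN,OP),robot.observe()["q"].round(2),L0+213.5*LN)
E
```

```text
([-0.7597, 0.3939, 0.2135], [0.3538, -0.0303, -0.1073]) ([-0.7484, 0.459, 0.1074], [0.3538, -0.0303, -0.1073]) [-0.07  0.29 -0.73  1.72  0.2   1.21 -0.83] [634.1136592   15.79250765 266.05826853]
```

>>> move_arm:
  rows:
    - [[-0.015,0.01,0],[0.005,0,0],-1]
    - [[-0.04,0.025,0.006],[0.015,-0.001,-0.005],-1]
    - [[-0.08,0.05,0.012],[0.03,-0.003,-0.01],-1]
    - [[-0.13,0.08,0.019],[0.05,-0.004,-0.015],-1]
    - [[-0.18,0.11,0.026],[0.075,-0.006,-0.022],-1]
    - [[-0.23,0.14,0.033],[0.1,-0.008,-0.03],-1]
    - [[-0.28,0.17,0.04],[0.125,-0.01,-0.038],-1]
    - [[-0.33,0.2,0.047],[0.15,-0.013,-0.045],-1]
    - [[-0.38,0.233,0.055],[0.175,-0.015,-0.053],-1]
    - [[-0.43,0.264,0.062],[0.2,-0.017,-0.06],-1]
    - [[-0.48,0.294,0.069],[0.225,-0.019,-0.068],-1]
    - [[-0.53,0.325,0.076],[0.25,-0.021,-0.076],-1]
    - [[-0.58,0.356,0.083],[0.275,-0.023,-0.083],-1]
    - [[-0.63,0.386,0.09],[0.3,-0.026,-0.091],-1]
    - [[-0.67,0.411,0.096],[0.32,-0.028,-0.097],-1]
    - [[-0.7,0.429,0.1],[0.335,-0.029,-0.102],-1]
    - [[-0.725,0.445,0.104],[0.347,-0.03,-0.106],-1]
    - [[-0.74,0.454,0.106],[0.354,-0.03,-0.107],-1]
    - [[-0.748,0.459,0.107],[0.354,-0.03,-0.107],-1]
    - [[-0.748,0.459,0.107],[0.354,-0.03,-0.107],-1]

```text
t: 20.88
position: [634.6, 15.3, 264.9]
tool_rot: [0.611, 0.742, -0.214, -0.175]
ft_force: [0.1, 0.8, -2.0]
gripper_width: 46.1
finger_force: 39.9
```

>>> move_arm:
  rows:
    - [[0,0,0],[0,0,0],-1]
    - [[0,0,0],[0,0,0],-1]
    - [[0,0,0],[0,0,0],-1]
    - [[0,0,0],[0,0,0],-1]

```text
t: 21.22
position: [634.2, 16.8, 266.8]
tool_rot: [0.61, 0.743, -0.212, -0.176]
ft_force: [0.2, -0.1, -2.4]
gripper_width: 45.6
finger_force: 39.9
```

```bash
python3 - <<'E'
from h import *
p,q=now(); print(rel(p,q,L0+163.5*LN,OP),robot.observe()["q"].round(2))
for n in("scene","top"):
    P=robot.camera(n); n=="scene" and cv2.imwrite("pics/s4.png",cv2.resize(P["frame"][120:300,220:400],None,fx=3.2,fy=3.2))
    for t in("scanner","scanner_end"):
        d=robot.pinpoint(P,t)
        if d: m=w(P,d[0]["point"]); print(n,t,d[0]["confidence"],m.round(1),(q.T@(m-p)).round(1))
E
```

```text
([-0.0026, 0.0003, 0.1269], [0.0004, -0.0011, 0.0009]) [ 0.01  0.76 -0.21  1.11  0.15  1.84  0.  ]
scene scanner 0.42 [591.4   7.2 194.8] [-1.2  0.9 84.3]
scene scanner_end 0.67 [666.   23.9 320.1] [  1.   -0.7 -62.5]
top scanner 0.71 [592.3  11.4 196.3] [ 2.7  1.5 82.2]
```

View pics/s4.png

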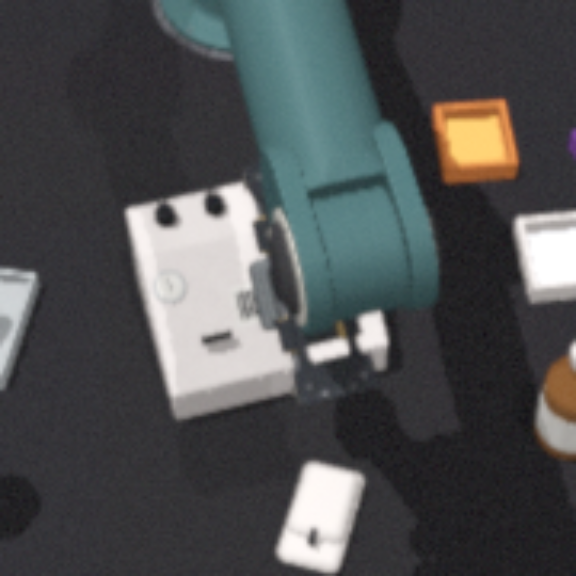

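The scanner is gripped square, with its nose about 83 mm ahead of the TCP. I approach to 80 mm.

>>> move_arm:
  rows:
    - [[0,0,0.01],[0,0,0],-1]
    - [[-0.001,0,0.03],[0,0,0],-1]
    - [[-0.002,0,0.055],[0,-0.001,0.001],-1]
    - [[-0.003,0,0.08],[0,-0.001,0.001],-1]
    - [[-0.003,0,0.105],[0,-0.001,0.001],-1]
    - [[-0.003,0,0.12],[0,-0.001,0.001],-1]
    - [[-0.003,0,0.126],[0,-0.001,0.001],-1]
    - [[-0.003,0,0.126],[0,-0.001,0.001],-1]
    - [[-0.003,0,0.126],[0,-0.001,0.001],-1]
    - [[-0.003,0,0.126],[0,-0.001,0.001],-1]
    - [[-0.003,0,0.126],[0,-0.001,0.001],-1]
    - [[-0.003,0,0.126],[0,-0.001,0.001],-1]
    - [[-0.003,0,0.126],[0,-0.001,0.001],-1]

```text
t: 22.6
position: [608.6, 10.1, 224.0]
tool_rot: [0.611, 0.742, -0.213, -0.174]
ft_force: [-0.1, 0.6, -2.4]
gripper_width: 45.7
finger_force: 39.9
```

```bash
python3 - <<'E'
from h import *
p,q=now(); print(rel(p,q,L0+163.5*LN,OP),robot.observe()["q"].round(2)); n=p+q[:,2]*83.5-L0; print([round(float(n@v),1) for v in(LX,LY,LN)])
E
```

```text
([0.0016, -0.0004, 0.0012], [0.0004, 0.0004, -0.001]) [ 0.02  0.75 -0.22  1.24  0.16  1.73 -0.  ]
[-0.2, 0.7, 80.5]
```

Nose on the label axis, 80.5 mm out. I hold for about 1.7 s.

>>> move_arm:
  rows:
    - [[0,0,0],[0,0,0],-1]
    - [[0,0,0],[0,0,0],-1]
    - [[0,0,0],[0,0,0],-1]
    - [[0,0,0],[0,0,0],-1]
    - [[0,0,0],[0,0,0],-1]
    - [[0,0,0],[0,0,0],-1]
    - [[0,0,0],[0,0,0],-1]
    - [[0,0,0],[0,0,0],-1]
    - [[0,0,0],[0,0,0],-1]
    - [[0,0,0],[0,0,0],-1]
    - [[0,0,0],[0,0,0],-1]
    - [[0,0,0],[0,0,0],-1]
    - [[0,0,0],[0,0,0],-1]
    - [[0,0,0],[0,0,0],-1]
    - [[0,0,0],[0,0,0],-1]
    - [[0,0,0],[0,0,0],-1]
    - [[0,0,0],[0,0,0],-1]
    - [[0,0,0],[0,0,0],-1]
    - [[0,0,0],[0,0,0],-1]
    - [[0,0,0],[0,0,0],-1]

```text
t: 24.27
position: [608.4, 10.0, 223.8]
tool_rot: [0.611, 0.742, -0.213, -0.175]
ft_force: [-0.1, 0.8, -2.1]
gripper_width: 46.0
finger_force: 39.9
```

```bash
python3 - <<'E'
from h import *
p,q=now(); G=np.array([443.8,311.2,0]); Z=np.array([0,0,1.])
print(rel(p,q,G+[0,0,300],OS), (q.T@Z*.2).round(3))
n=p+q[:,2]*83.5-L0; print([round(float(n@v),1) for v in(LX,LY,LN)])
E
```

```text
([0.818, -0.3206, -0.0255], [-0.3545, 0.0314, 0.1067]) [-0.    -0.106 -0.17 ]
[-0.1, 0.7, 80.2]
```

>>> move_arm:
  rows:
    - [[0,-0.008,-0.012],[0,0,0],-1]
    - [[0.01,-0.025,-0.035],[0,0,0],-1]
    - [[0.035,-0.05,-0.06],[-0.01,0.001,0.003],-1]
    - [[0.075,-0.08,-0.08],[-0.03,0.003,0.009],-1]
    - [[0.125,-0.1,-0.09],[-0.055,0.005,0.016],-1]
    - [[0.18,-0.12,-0.09],[-0.08,0.007,0.024],-1]
    - [[0.24,-0.145,-0.09],[-0.105,0.009,0.032],-1]
    - [[0.3,-0.17,-0.09],[-0.13,0.012,0.039],-1]
    - [[0.36,-0.19,-0.085],[-0.155,0.014,0.047],-1]
    - [[0.42,-0.21,-0.08],[-0.18,0.016,0.054],-1]
    - [[0.48,-0.23,-0.075],[-0.205,0.018,0.062],-1]
    - [[0.54,-0.25,-0.065],[-0.23,0.02,0.07],-1]
    - [[0.6,-0.27,-0.055],[-0.255,0.022,0.077],-1]
    - [[0.66,-0.285,-0.045],[-0.28,0.025,0.084],-1]
    - [[0.71,-0.298,-0.035],[-0.305,0.027,0.092],-1]
    - [[0.75,-0.308,-0.03],[-0.325,0.029,0.098],-1]
    - [[0.78,-0.314,-0.026],[-0.34,0.03,0.102],-1]
    - [[0.8,-0.318,-0.026],[-0.35,0.031,0.105],-1]
    - [[0.812,-0.32,-0.026],[-0.354,0.031,0.107],-1]
    - [[0.818,-0.321,-0.026],[-0.354,0.031,0.107],-1]

```text
t: 25.93
position: [442.9, 312.0, 301.5]
tool_rot: [0.699, 0.715, -0.0, 0.0]
ft_force: [0.6, -0.9, -2.2]
gripper_width: 46.0
finger_force: 39.9
```

>>> move_arm:
  rows:
    - [[0,0,0],[0,0,0],-1]
    - [[0,0,0],[0,0,0],-1]
    - [[0,0,0],[0,0,0],-1]
    - [[0,0,0],[0,0,0],-1]

```text
t: 26.27
position: [444.3, 310.4, 300.1]
tool_rot: [0.7, 0.714, -0.001, 0.0]
ft_force: [0.4, -0.3, -3.1]
gripper_width: 45.7
finger_force: 39.9
```

```bash
python3 - <<'E'
from h import *
p,q=now(); G=np.array([443.8,311.2,91]); print(p,rel(p,q,G,OS))
for n in("scene","top"):
    P=robot.camera(n)
    for t in("scanner","scanner_end"):
        d=robot.pinpoint(P,t)
        if d: m=w(P,d[0]["point"]); print(n,t,d[0]["confidence"],m.round(1),(q.T@(m-p)).round(1))
E
```

```text
[444.29123704 310.42554868 300.06767052] ([0.0026, -0.0006, 0.5227], [-0.0008, 0.0008, -0.0011])
scene scanner 0.6 [447.8 308.  217.8] [-2.3  3.6 82.3]
scene scanner_end 0.65 [443.3 308.9 364.7] [ -1.6  -1.1 -64.7]
top scanner 0.68 [445.7 313.7 214.8] [ 3.3  1.5 85.3]
top scanner_end 0.64 [449.1 311.5 361.2] [  0.9   4.8 -61.1]
```

Aligned. I lower it into the cradle.

>>> move_arm:
  rows:
    - [[0.001,0,0.02],[0,0,0],-1]
    - [[0.003,-0.001,0.06],[-0.001,0.001,-0.001],-1]
    - [[0.003,-0.001,0.11],[-0.001,0.001,-0.001],-1]
    - [[0.003,-0.001,0.16],[-0.001,0.001,-0.001],-1]
    - [[0.003,-0.001,0.21],[-0.001,0.001,-0.001],-1]
    - [[0.003,-0.001,0.26],[-0.001,0.001,-0.001],-1]
    - [[0.003,-0.001,0.31],[-0.001,0.001,-0.001],-1]
    - [[0.003,-0.001,0.35],[-0.001,0.001,-0.001],-1]
    - [[0.003,-0.001,0.385],[-0.001,0.001,-0.001],-1]
    - [[0.003,-0.001,0.415],[-0.001,0.001,-0.001],-1]
    - [[0.003,-0.001,0.44],[-0.001,0.001,-0.001],-1]
    - [[0.003,-0.001,0.465],[-0.001,0.001,-0.001],-1]
    - [[0.003,-0.001,0.485],[-0.001,0.001,-0.001],-1]
    - [[0.003,-0.001,0.5],[-0.001,0.001,-0.001],-1]
    - [[0.003,-0.001,0.511],[-0.001,0.001,-0.001],-1]
    - [[0.003,-0.001,0.517],[-0.001,0.001,-0.001],-1]
    - [[0.003,-0.001,0.52],[-0.001,0.001,-0.001],-1]
    - [[0.003,-0.001,0.52],[-0.001,0.001,-0.001],-1]
    - [[0.003,-0.001,0.52],[-0.001,0.001,-0.001],-1]

```text
t: 28.15
position: [443.5, 312.4, 92.6]
tool_rot: [0.699, 0.715, 0.001, 0.0]
ft_force: [0.0, -0.4, -3.5]
gripper_width: 45.8
finger_force: 39.9
```

```bash
python3 - <<'E'
from h import *
p,q=now(); G=np.array([443.8,311.2,89.5]); print(p,rel(p,q,G,OS))
E
```

```text
[443.46646681 312.35707197  92.6173271 ] ([-0.0029, 0.0008, 0.0078], [0.001, -0.0007, 0.0008])
```

>>> move_arm:
  rows:
    - [[-0.001,0,0.002],[0.001,-0.001,0.001],-1]
    - [[-0.003,0.001,0.004],[0.001,-0.001,0.001],-1]
    - [[-0.003,0.001,0.005],[0.001,-0.001,0.001],-1]
    - [[-0.003,0.001,0.006],[0.001,-0.001,0.001],-1]
    - [[-0.003,0.001,0.007],[0.001,-0.001,0.001],-1]
    - [[-0.003,0.001,0.007],[0.001,-0.001,0.001],-1]

```text
t: 28.65
position: [443.6, 311.0, 89.4]
tool_rot: [0.699, 0.715, -0.001, 0.0]
ft_force: [0.2, -0.7, -2.4]
gripper_width: 46.0
finger_force: 39.9
```

Still hanging (-2.4 N), so I lower in fine steps.

>>> move_arm:
  rows:
    - [[0,0,0.001],[0,0,0],-1]
    - [[0,0,0.002],[0,0,0],-1]
    - [[0,0,0.003],[0,0,0],-1]
    - [[0,0,0.003],[0,0,0],-1]

```text
t: 28.98
position: [443.6, 311.2, 89.4]
tool_rot: [0.699, 0.715, -0.001, 0.0]
ft_force: [-2.5, -1.1, 8.6]
gripper_width: 45.9
finger_force: 39.9
```

Seated (8.6 N contact). I release and back away.

>>> move_arm:
  rows:
    - [[0,0,-0.002],[0,0,0],0.01]
    - [[0,0,-0.002],[0,0,0],0.05]
    - [[0,0,-0.002],[0,0,0],0.15]
    - [[0,0,-0.002],[0,0,0],0.3]
    - [[0,0,-0.002],[0,0,0],0.6]
    - [[0,0,-0.002],[0,0,0],0.9]
    - [[0,0,-0.002],[0,0,0],0.9]
    - [[0,0,-0.002],[0,0,0],0.9]
    - [[0,0,-0.02],[0,0,0],0.9]
    - [[0,0,-0.06],[0,0,0],0.9]
    - [[0,0,-0.11],[0,0,0],0.9]
    - [[0,0,-0.17],[0,0,0],0.9]
    - [[0,0,-0.24],[0,0,0],0.9]
    - [[0,0,-0.31],[0,0,0],0.9]
    - [[0,0,-0.38],[0,0,0],0.9]
    - [[0,0,-0.44],[0,0,0],0.9]
    - [[0,0,-0.48],[0,0,0],0.9]
    - [[0,0,-0.5],[0,0,0],0.9]
    - [[0,0,-0.5],[0,0,0],0.9]
    - [[0,0,-0.5],[0,0,0],0.9]

```text
t: 30.65
position: [443.5, 310.9, 287.9]
tool_rot: [0.699, 0.715, -0.001, 0.0]
ft_force: [1.0, 0.5, -0.1]
gripper_width: 87.3
finger_force: 0.0
```

```bash
python3 - <<'E'
from h import *
P=robot.camera("scene"); cv2.imwrite("pics/s5.png",cv2.resize(P["frame"][130:310,160:460],None,fx=2.6,fy=2.6)); print(robot.observe()["position"])
for t in("scanner","scanner_end","cartridge","mouse","bottle","beaker"): print(t,[w(P,d["point"]).round().tolist() for d in robot.pinpoint(P,t)[:1]])
E
```

```text
[443.25601698 310.67880935 287.19104485]
scanner [[446.0, 310.0, 4.0]]
scanner_end [[443.0, 309.0, 152.0]]
cartridge [[467.0, -344.0, 27.0]]
mouse [[445.0, 311.0, 6.0]]
bottle [[646.0, 285.0, -0.0]]
beaker [[676.0, -304.0, 4.0]]
```

View pics/s5.png

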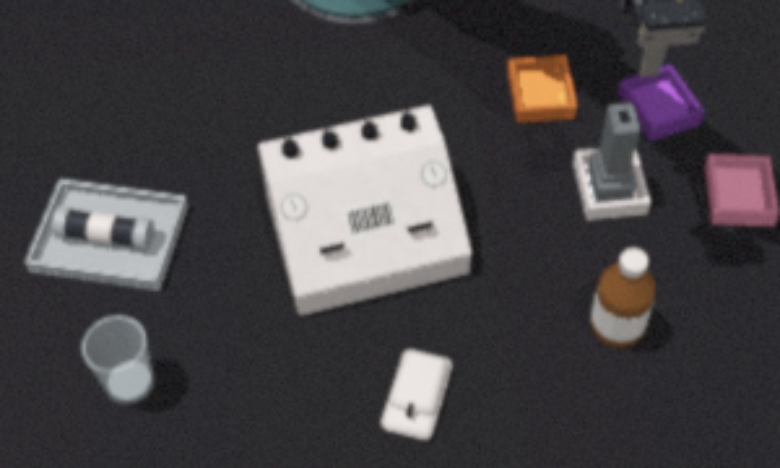

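The cartridge lies in the tray (105,230 in the crop) and the scanner stands upright in the white cradle (615,160). Mouse, bottle and beaker are where they stood.

```bash
python3 -c "
from bench import robot; print(robot.close_job())"
```

```text
the job is handed in; nothing more can be done
None
```

The job is done and handed in at about 31 s: the cartridge lies in the tray, the scanner was held about 80 mm square off the label's middle for over 1.5 s and stands back in its cradle nose down, and the mouse, bottle and beaker were not moved.

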